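# Present the calibration slide, label up

## Task

Get ready to check the microscope's calibration: first turn the ring-light dimmer dial anticlockwise all the way back to its zero stop, so that the glass will not glare. Then take the notched glass slide (not the plain one) out of its stand by its clear end, keeping the gripper's fingers off the frosted end, and finish holding it still about 15 cm above the blue mat, tipped back from upright by about 45 degrees or more so that its label face looks upward. Leave the plain glass and everything else where it is, and do not let go of the slide: the program ends while the gripper holds it.

Things in the scene. Friction and masses are not known exactly. Their poses are not given: they have to be found in the camera images.
- slide_center (a point): Centre of the notched glass slide, a loose plate 96 mm long (its x), 8 mm thick (y), 44 mm high (z), 60 to 110 g. Starts upright in a stand's slot, centre 30 mm and top edge 52 mm above the table. x points to the frosted end, y out of the label face, z to the notched edge (up at the start). Frosted from x = +8 to +48 mm, clear from -48 to +8 mm; label and white frost are on the +y face, frost also on that end's edges.
- slide_notch (a point): Middle of the slide's 12 x 12 mm square corner notch, 42 mm along +x and 16 mm along +z from the slide's centre: it marks the frosted end's upper corner. Looking at the label face with the notch at the top, the notch is at the left. Axes as the slide's.
- blank_center (a point): Centre of the plain glass plate in the other stand: same 96 x 8 x 44 mm, all clear, no notch, no label, axes alike. To be left standing.
- stand_a: Black stand that carries the notched slide, fixed; origin under its centre on the table, x along the slot. 116 mm long, 50 mm wide; slot floor 8 mm above the table, slot 9.5 mm wide and 10 mm deep, between rails 10 mm wide with tops 18 mm above the table. The two stands look alike and stand left and right of the mat, which one is left varies, at any yaw.
- stand_b: The same stand, carrying the plain plate.
- mat: Blue silicone work mat, fixed, 200 x 200 mm, 3 mm thick; origin under its centre on the table, z up. The slide is presented above it.
- dimmer: Grey ring-light dimmer box, fixed, 100 mm (x) by 130 mm (y), 45 mm high; origin under its centre on the table. The dial stands upright in the middle of its top, on a 6 mm high dark washer of radius 34 mm.
- dial_grip (a point): Point on the dial's vertical axis, 82 mm above the table; turns with the dial. The dial is a black disc, radius 22 mm, top 59 mm above the table, carrying an upright bar 42 mm long (this point's x), 14 mm thick (y), its top 89 mm above the table. A white line on the bar points along -x.
- dial (a joint): Angle of the dial, rad: 0 at the hard zero stop, growing clockwise seen from above, so turning anticlockwise brings it back. At 0 the bar lies along the box's x and its white line points to the white tick near the box's -x edge. Starts 0.7 to 1.3 rad off zero; light friction (0.05 N m), stays where it is left.
- meter: Bystander: red multimeter lying flat, 85 x 170 mm, 36 mm high; origin under its centre.
- driver: Bystander: screwdriver lying on the table, about 200 mm long.
- jar: Bystander: small amber jar with metal cap, radius 22 mm, 50 mm high; origin under its centre.
Things that resemble listed ones, but are neither listed nor needed, are in the scene too. What is shaped like the part that bears slide_center but yellow is not meant.

How it is judged:
On the way, in this order (a step that is already met when the one before it is completed fails the run):
1. the dial is back at its zero stop, with the slide still in its stand (value of joint dial below 0.06 rad and height (world z) of slide_center below 0.05 m), for 0.2 s.
2. the slide is lifted out of its stand by its clear end (height (world z) of slide_center above 0.07 m and contact force between the fingers and slide above 1 N and x of the grasp point in the frame of slide below -0.002 m), for 0.2 s.
At the end, for the whole second after the job is handed in: Dial within 0.06 rad of zero; slide held still by its clear end (grasp point at least 2 mm to the clear side of its centre), its centre over the mat's 200 mm square and 100 to 250 mm above the table, label face's normal at most 60 degrees from straight up, touching neither mat nor box (value of joint dial below 0.06 rad and height (world z) of slide_center between 0.1 and 0.25 m and x of slide_center in the frame of mat between -0.1 and 0.1 m and y of slide_center in the frame of mat between -0.1 and 0.1 m and angle between slide_center's own y axis and vertical below 1.05 rad and contact force between the fingers and slide above 1 N and x of the grasp point in the frame of slide below -0.002 m and linear speed of slide below 0.03 m/s and contact force between slide and mat below 0.1 N and contact force between slide and dimmer below 0.1 N); the arm keeps its last pose, push and grip.
It fails at once if the fingers take the slide beyond its clear half (contact force between the fingers and slide above 3 N and x of the grasp point in the frame of slide above 0.004 m).
It fails at once if the plain glass is pushed or tipped (distance of blank_center from where it was at the start of the episode above 0.015 m).
It fails at once if the multimeter is pushed or tipped (distance of meter from where it was at the start of the episode above 0.02 m).
It fails at once if the screwdriver is pushed or tipped (distance of driver from where it was at the start of the episode above 0.02 m).
It fails at once if the jar is pushed or tipped (distance of jar from where it was at the start of the episode above 0.02 m).
It also fails if it takes over 51 s, if anything falls off the work surface, if the arm or the gripper's body presses on something with over 40 N, if the wrist force passes 120 N, or if a joint passes its speed limit or range.

## Robot

A 6-joint arm with a two-finger parallel gripper is mounted at the origin on the work surface. World frame = base frame: x ahead of the robot, y to its left, z up, the work surface at z = 0. Lengths are in m, angles in rad, forces in N, time in s.
With the tool pointing down it reaches from about 0.3 to 0.775 m from the base axis. Payload 14.6 kg.
Tool frame: the origin (TCP) lies at the very end of the fingers, on their centre line; the grasp point (between the pads) lies 19 mm behind it (pinch_z is the distance from the TCP to the grasp point, in m); z points along the fingers, y is the direction in which the jaws open and shut (so a half turn about z gives the same grasp; the last joint's range is limited). The gripper opens to 94 mm and grips with 3 to 60 N. Pads are 16 mm wide; open, the fingers measure 119 mm over their backs; the gripper's body (75 mm by 177 mm) begins 78 mm behind the grasp point.
Start: joints at [1.205, 0.3, 1.521, -0, 1.321, -0.067], TCP at [0.162, 0.526, 0.179] pointing down, gripper open.
Joint ranges: [-3.03, 3.03], [-0.79, 2.21], [0.23, 2.52], [-1.04, 4.18], [0, 3.07], [-2.55, 2.55]. Speed limits (rad/s): [2.22, 2.22, 2.57, 3.14, 3.14, 3.14].

## Interface

Orientations are given as [roll, pitch, yaw] about the fixed x, y, z axes, in that order (R = Rz(yaw) Ry(pitch) Rx(roll)).
In Python, from station import get_obs, camera, hand_in, pinch_z gives the robot as it stands.
- The arm moves only by the tool servo_tool, never from a script. Its argument "moves" is a list that holds one entry, the list of rows, each a list of 7 numbers: the turn, a rotation vector about the tool's x, y, z normalised to -1 to 1, where 1 is pi/2 rad, then the shift along the tool's x, y, z normalised to -1 to 1, where 1 is 500 mm, then the closure, from 0 (fully open) to 1 (shut). In form: [[[rx, ry, rz, x, y, z, hand], ...]]. A call has 1 to 12 rows; each row is the pose to reach, as a shift and turn from the pose measured when the call began, along the tool's axes at that moment; what a row does not reach only later rows make up. A row lasts 1/12 s, in which the tool goes at most 41.7 mm and 7.16 degrees, less where a joint would pass 70% of its speed; a pose out of reach is approached as far as the arm can. A call with a number of a shift or a turn outside -1 to 1 is refused whole. A call with a gripper value outside its range is refused whole. The fingers move at their own pace and stop on an object; "squeeze" is the grip in N (left out, the last holds). Time passes only in rows, so rows that repeat a pose let the fingers close. It gives the time, the measured TCP pose, the force and the opening at its end, in the units of the state.
- get_obs(): the state, without advancing time (a new reading comes with each control period).
- camera(name): name is "scene" or "top"; returns a dict with "color" (400x640x3 uint8, red, green, blue), "intrinsics" (3x3 intrinsics, pixels), "rvec" (rotation vector, rad) and "tvec" (3), from world to camera coordinates, as OpenCV has them. Camera axes: x right, y down, z forward; pixel columns grow to the right and rows downward; lengths in m; the calibration is good to about 2 mm. A picture is of the moment at which its call begins. There is no depth.
- hand_in(): hands the job in, once; it reports no verdict.
The state is a dict: "time_s": time; "qpos": joint angles; "joint_vel": joint speeds; "tau": joint torques, N m; "ee_pos": TCP position; "eef_rot": TCP orientation; "force": force on the tool from outside, world axes, zero at the start; "moment": the same for the moment, N m; "grip_width": finger opening in m.
Only numpy, scipy, OpenCV 4.12 (cv2) and the standard library are available. Lean on these libraries where they do the work, as an engineer would, in place of code of your own. Each camera call takes 0.05 s, during which the arm holds its last target.

## Working session

There is one attempt and no reset: what is moved stays moved. The work goes in short steps, Python scripts to look and compute and a tool call to move; the robot and the scene stay as the last step left them, time stands still between calls to the robot, and variables do not carry over. Pictures are saved under pics/ and viewed, and the job is handed in when it is done.

Besides the shell and the picture viewer there is one more tool, called after ">>>" by a JSON object that holds its "op" and its "data", one argument or row to a line. servo_tool: Moves the arm, as the interface text tells. Scaled input: -1 to 1 covers 500 mm each way for a shift and pi/2 rad each way for a turn. Its arguments: {"type":"object","properties":{"moves":{"type":"array"},"squeeze":{"type":"number"}},"required":["moves"]}

```bash
ls; mkdir -p pics
python3 - <<'E'
from station import *
import cv2
print(get_obs(), pinch_z)
for n in("scene","top"):
    c=camera(n); cv2.imwrite(f"pics/{n}0.png",c["color"][:,:,::-1]); print(n,c["intrinsics"],c["rvec"],c["tvec"])
E
```

```text
pics
{'time_s': 0.0, 'qpos': array([ 1.20541415e+00,  3.00466607e-01,  1.52155870e+00, -7.51375310e-08,
        1.32067903e+00, -6.66217603e-02]), 'joint_vel': array([ 8.10934906e-04,  1.22091884e-03, -7.15515801e-04,  1.64105244e-03,
       -1.33912383e-03,  6.32132110e-05]), 'tau': array([-1.64157915e-03, -5.31801724e+01, -3.52733588e+01,  7.07681640e-02,
        2.44228105e-02, -9.91807929e-05]), 'ee_pos': array([0.16179975, 0.52537248, 0.17879827]), 'eef_rot': array([-3.14048343e+00, -7.39350399e-05,  2.84283221e+00]), 'force': array([ 0.66316861, -0.32128574, -0.22652325]), 'moment': array([-0.01004488,  0.01856798,  0.00463219]), 'grip_width': 0.09392822569224518} 0.0188
scene [[460.84782995   0.         325.18178301]
 [  0.         460.84782995 194.7344372 ]
 [  0.           0.           1.        ]] [ 2.22981011  1.08000363 -0.42082573] [-0.32257172 -0.24566733  1.59550026]
top [[456.62179036   0.         321.21813597]
 [  0.         456.62179036 197.30003035]
 [  0.           0.           1.        ]] [ 2.10830364 -2.16257599  0.17753552] [0.02445952 0.49763375 1.41891023]
```

View pics/scene0.png

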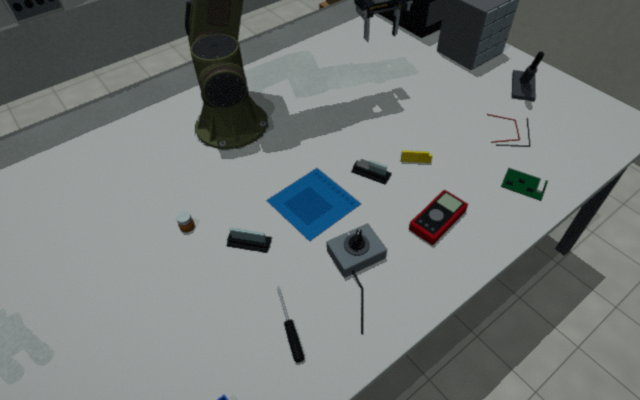

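View pics/top0.png

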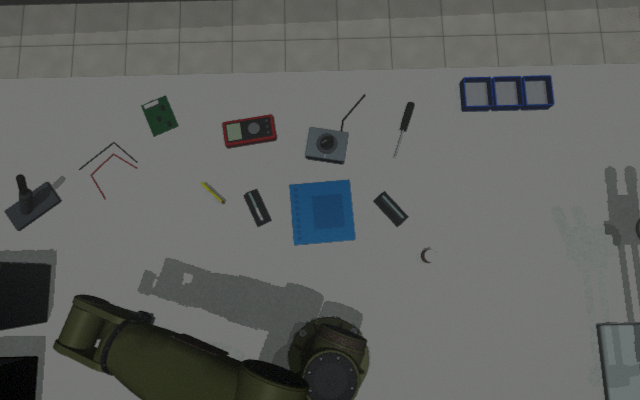

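The scene camera shows two black stands at about (371,170) and (249,240), the dimmer at (357,250) and a yellow look-alike at (416,157). In the top view the stands are at (257,208) and (391,209), and the dimmer is at (327,144). I'll enlarge crops of the stands and the dial.

```bash
cat > h.py <<'E'
import numpy as np, cv2
from station import *
from scipy.spatial.transform import Rotation as Rn
def cam(n):
    c=camera(n); R=cv2.Rodrigues(c["rvec"])[0]; return c["color"],c["intrinsics"],R,np.array(c["tvec"])
def ray(K,R,t,uv,z):
    d=R.T@np.linalg.inv(K)@np.array([uv[0],uv[1],1.]); o=-R.T@t
    return o+d*(z-o[2])/d[2]
def proj(K,R,t,p):
    q=K@(R@np.array(p)+t); return q[:2]/q[2]
def crop(img,x0,y0,w,h,s): return cv2.resize(img[y0:y0+h,x0:x0+w,::-1],None,fx=s,fy=s,interpolation=cv2.INTER_CUBIC)
E
python3 - <<'E'
from h import *
i,K,R,t=cam("scene")
a=np.hstack([crop(i,346,150,50,40,8),crop(i,224,220,50,40,8)])
b,K2,R2,t2=cam("top")
c=np.hstack([crop(b,232,188,50,40,8),crop(b,366,188,50,40,8)])
f=lambda z:np.clip((z/255.)**.6*255,0,255).astype(np.uint8)
cv2.imwrite("pics/st.png",f(np.vstack([a,c])[:600]) if 0 else f(cv2.resize(np.vstack([a,c]),(740,592))))
cv2.imwrite("pics/dial.png",f(np.hstack([crop(i,322,220,70,60,5),crop(b,295,115,70,60,5)])))
E
```

```text
(no output)
```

View pics/st.png

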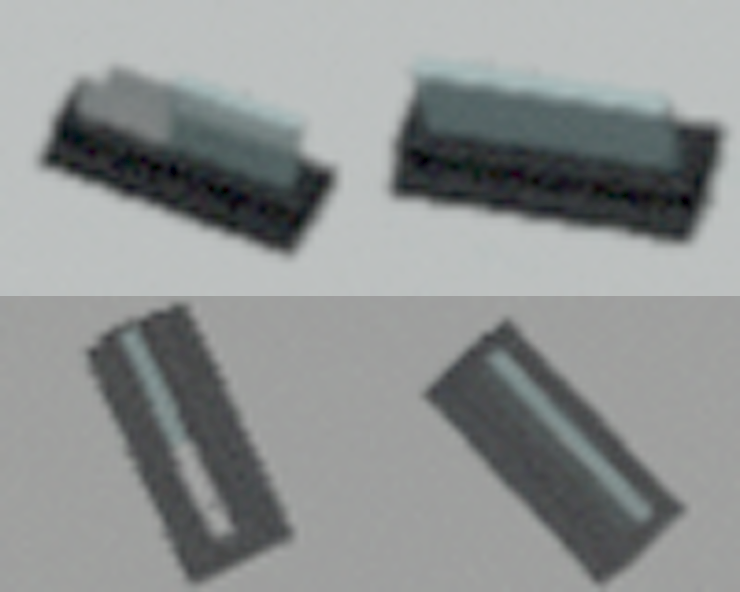

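View pics/dial.png

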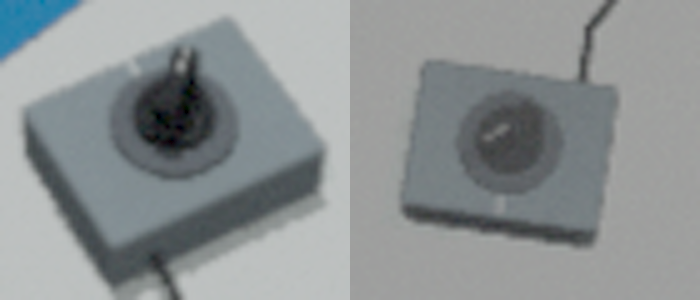

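The notched slide is in the stand at top (257,208) / scene (371,170): it has the white frosted end and the notch at the upper left of the scene crop. The stand at top (391,209) / scene (249,240) holds a plate that is clear all along, so it is the plain one. The yellow piece at (214,192) / (416,157) is the decoy. The dial's white line points left in the top view, and the tick on the box is at the bottom, (325,156).

```bash
cat > m.py <<'E'
from h import *
i,K,R,t=cam("top"); s,Ks,Rs,ts=cam("scene")
print("cams",-R.T@t,-Rs.T@ts)
def rect(mask,z,x0,y0,f,K=K,R=R,t=t):
    cs=cv2.findContours(mask,0,2)[0]; c=max(cs,key=cv2.contourArea)
    b=cv2.boxPoints(cv2.minAreaRect(c)); b=(b+.5)/f-.5+[x0,y0]
    return b,np.array([ray(K,R,t,p,z) for p in b])
def up(x0,y0,w,h,f=8): return cv2.resize(i[y0:y0+h,x0:x0+w],None,fx=f,fy=f,interpolation=cv2.INTER_LINEAR)
def axis(P):
    c=P.mean(0); e1=P[1]-P[0]; e2=P[2]-P[1]
    l=e1 if np.linalg.norm(e1)>np.linalg.norm(e2) else e2
    return c.round(4), np.degrees(np.arctan2(l[1],l[0])).round(1), np.linalg.norm(e1).round(4),np.linalg.norm(e2).round(4)
for nm,x0,y0 in(("A",232,184),("B",366,184)):
    u=up(x0,y0,50,48); g=u.max(2)
    bg=np.median(g); dark=((g<bg*.68)*255).astype(np.uint8)
    cs=max(cv2.findContours(dark,0,2)[0],key=cv2.contourArea)
    fill=np.zeros_like(dark); cv2.drawContours(fill,[cs],-1,255,-1)
    print(nm,"stand@18mm",axis(rect(fill,.014,x0,y0,8)[1]))
    er=cv2.erode(fill,np.ones((17,17)))
    br=((g>bg*.62)&(er>0)).astype(np.uint8)*255
    px,P=rect(br,.052,x0,y0,8); print(" slide top",axis(P),px.round(1).tolist())
# mat
m=((i[...,2].astype(int)-i[...,0]>60)*255).astype(np.uint8); m[:,440:]=0
_,P=rect(m,.003,0,0,1); print("mat",axis(P),P[:,:2].round(3).tolist())
# dimmer box top
x0,y0=295,115;u=up(x0,y0,70,60)
hsv=cv2.cvtColor(u,cv2.COLOR_RGB2HSV); print(u[30*8,15*8],u[5,5],u[28*8,33*8])
E
python3 m.py
```

```text
cams [0.25811193 0.01594904 1.48144109] [ 1.17566075 -0.48702701  1.04434311]
A stand@18mm (array([0.4759, 0.2216, 0.014 ]), np.float64(-156.1), np.float64(0.0527), np.float64(0.1206))
 slide top (array([0.4734, 0.2216, 0.052 ]), np.float64(-155.0), np.float64(0.0102), np.float64(0.0971)) [[247.2, 193.3], [250.1, 191.9], [263.1, 219.0], [260.2, 220.5]]
B stand@18mm (array([ 0.46  , -0.2115,  0.014 ]), np.float64(-139.9), np.float64(0.0529), np.float64(0.1179))
 slide top (array([ 0.4614, -0.213 ,  0.052 ]), np.float64(-139.6), np.float64(0.0077), np.float64(0.0941)) [[381.5, 196.3], [383.3, 194.7], [403.7, 216.6], [402.0, 218.2]]
mat (array([0.4575, 0.0116, 0.003 ]), np.float64(-86.4), np.float64(0.2003), np.float64(0.1973)) [[0.55, 0.118], [0.562, -0.082], [0.365, -0.092], [0.353, 0.103]]
[73 81 84] [116 116 116] [30 31 32]
```

```bash
cat > d.py <<'E'
from m import *
f=8;x0,y0=295,115;u=up(x0,y0,70,60).astype(int)
# box top: bluish grey: B-R>6 , bright
m=((u[...,2]-u[...,0]>6)&(u.max(2)>72)).astype(np.uint8)*255
cs=max(cv2.findContours(m,0,2)[0],key=cv2.contourArea)
fl=np.zeros_like(m); cv2.drawContours(fl,[cs],-1,255,-1)
px,P=rect(fl,.045,x0,y0,f); print("box",axis(P),px.round(1).tolist())
# washer+dial dark inside
er=cv2.erode(fl,np.ones((41,41)))
dk=((u.max(2)<68)&(er>0)).astype(np.uint8)*255
cs=max(cv2.findContours(dk,0,2)[0],key=cv2.contourArea);(cx,cy),r=cv2.minEnclosingCircle(cs)
w=ray(K,R,t,((cx+.5)/f-.5+x0,(cy+.5)/f-.5+y0),.051); print("washer",w.round(4), r/8*(1.48-.05)/456)
# white tick & line
fi=cv2.drawContours(np.zeros_like(dk),[cs],-1,255,-1)
fe=cv2.erode(fi,np.ones((15,15)))
mx=np.where(fe>0,u.max(2),0); th=mx.max()*.8
ys,xs=np.where(mx>th); print("line px",mx.max(),xs.mean()/8+x0,ys.mean()/8+y0,(xs.min()/8+x0,xs.max()/8+x0,ys.min()/8+y0,ys.max()/8+y0))
l=ray(K,R,t,(xs.mean()/8+x0-.45,ys.mean()/8+y0-.45),.089); print("line pt",l.round(4), "angle",np.degrees(np.arctan2(l[1]-w[1],l[0]-w[0])))
vx,vy=cv2.fitLine(np.c_[xs,ys].astype(np.float32),2,0,.01,.01)[:2].ravel(); print("fit dir world deg",np.degrees(np.arctan2(-vx,-vy)))
for z in(.045,): 
    tt=ray(K,R,t,(325,156),z);print("tick",tt.round(4))
img=up(x0,y0,70,60)[:,:,::-1].copy()
for k in (0,): 
    for z,c in((.089,(0,0,255)),(.051,(0,255,0))):
        q=proj(K,R,t,[w[0],w[1],z]); cv2.circle(img,tuple(int(v) for v in ((q-[x0,y0]+.5)*f)),4,c,-1)
g=np.clip((img/255.)**.5*255,0,255).astype(np.uint8); cv2.imwrite("pics/dial2.png",g)
E
python3 d.py
```

```text
cams [0.25811193 0.01594904 1.48144109] [ 1.17566075 -0.48702701  1.04434311]
A stand@18mm (array([0.4759, 0.2216, 0.014 ]), np.float64(-156.3), np.float64(0.0526), np.float64(0.1207))
 slide top (array([0.4733, 0.2216, 0.052 ]), np.float64(-155.0), np.float64(0.0103), np.float64(0.0973)) [[247.2, 193.3], [250.1, 191.9], [263.2, 219.1], [260.2, 220.5]]
B stand@18mm (array([ 0.46  , -0.2114,  0.014 ]), np.float64(-139.7), np.float64(0.053), np.float64(0.1178))
 slide top (array([ 0.4614, -0.213 ,  0.052 ]), np.float64(-139.5), np.float64(0.0077), np.float64(0.0941)) [[381.5, 196.3], [383.3, 194.7], [403.7, 216.6], [402.0, 218.2]]
mat (array([0.4575, 0.0116, 0.003 ]), np.float64(-86.4), np.float64(0.2003), np.float64(0.1973)) [[0.55, 0.118], [0.562, -0.082], [0.365, -0.092], [0.353, 0.103]]
[72 79 83] [117 117 116] [30 30 31]
box (array([ 0.6747, -0.0092,  0.045 ]), np.float64(-99.8), np.float64(0.0976), np.float64(0.1307)) [[304.5, 155.1], [308.6, 126.4], [348.1, 131.9], [344.1, 160.7]]
washer [ 0.6743 -0.0097  0.051 ] 0.034206031581811736
line px 66 327.004812414064 144.67012865841681 (np.float64(317.125), np.float64(336.625), np.float64(134.0), np.float64(152.625))
line pt [ 0.6593 -0.0092  0.089 ] angle 178.0101664966541
fit dir world deg -115.6476
tick [ 0.6327 -0.0039  0.045 ]
```

View pics/dial2.png

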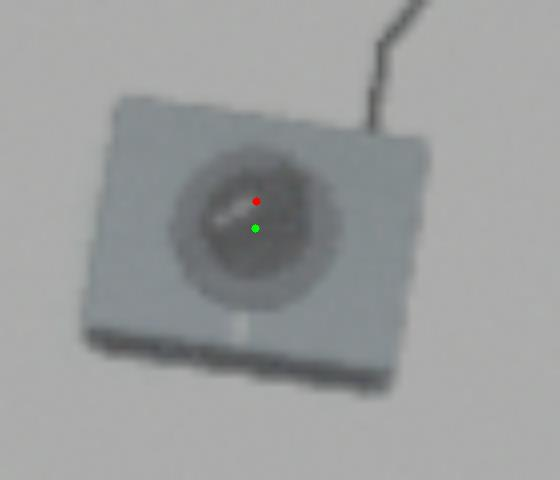

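```bash
python3 - <<'E' | tail -8
from d import *
a=lambda p:ray(K,R,t,(p[0]/8-.5+x0,p[1]/8-.5+y0),.089)
for p in((215,224),(250,203),(256,201)): print(p,a(p).round(4))
d=a((215,224))-a((250,203)); print(np.degrees(np.arctan2(d[1],d[0])))
d=a((215,224))-w; print(np.degrees(np.arctan2(d[1],d[0])))
o=get_obs(); print(o['ee_pos'],Rn.from_euler('xyz',o['eef_rot']).as_matrix().round(3).tolist())
E
```

```text
fit dir world deg -127.04865
tick [ 0.6327 -0.0039  0.045 ]
(215, 224) [0.6653 0.007  0.089 ]
(250, 203) [ 0.6735 -0.007   0.089 ]
(256, 201) [ 0.6743 -0.0094  0.089 ]
120.36048995729014
118.50980047981088
[0.16190568 0.52559033 0.17931051] [[-0.956, 0.294, -0.0], [0.294, 0.956, -0.0], [-0.0, -0.0, -1.0]]
```

```bash
cat > go.py <<'E'
from h import *
def go(p,yaw_deg,tilt_deg=0):
    """numbers for a TCP target; tool down with yaw, then tilt about tool x"""
    o=get_obs(); R0=Rn.from_euler('xyz',o['eef_rot'])
    Rt=Rn.from_euler('xyz',[np.pi,0,np.radians(yaw_deg)])*Rn.from_rotvec([np.radians(tilt_deg),0,0])
    rv=(R0.inv()*Rt).as_rotvec()/(np.pi/2); s=R0.inv().apply(np.array(p)-o['ee_pos'])/.5
    print("t",round(o['time_s'],2),"turn",rv.round(4),"shift",s.round(4),"rows",np.linalg.norm(s)*500/41.7,np.linalg.norm(rv)*90/7.16)
    print("tcp",o['ee_pos'].round(4),np.degrees(o['eef_rot']).round(2),"F",o['force'].round(2),"w",round(o['grip_width'],4),"q",o['qpos'].round(2))
E
python3 -c "
from go import *
go([.418,.258,.179],119.5)"
```

```text
t 0.5 turn [-1.00e-04  0.00e+00  4.82e-01] shift [-0.647  -0.3607  0.0007] rows 8.882261604614634 6.058484796846935
tcp [0.1619 0.5256 0.1793] [-179.99    0.    162.88] F [ 0.43 -0.15 -0.81] w 0.0941 q [ 1.21  0.3   1.52 -0.    1.32 -0.07]
```

>>> {"op": "servo_tool", "data": {
  "moves": [
    [[0, 0, 0.482, -0.647, -0.361, 0, 0], [0, 0, 0.482, -0.647, -0.361, 0, 0], [0, 0, 0.482, -0.647, -0.361, 0, 0], [0, 0, 0.482, -0.647, -0.361, 0, 0], [0, 0, 0.482, -0.647, -0.361, 0, 0], [0, 0, 0.482, -0.647, -0.361, 0, 0], [0, 0, 0.482, -0.647, -0.361, 0, 0], [0, 0, 0.482, -0.647, -0.361, 0, 0], [0, 0, 0.482, -0.647, -0.361, 0, 0], [0, 0, 0.482, -0.647, -0.361, 0, 0], [0, 0, 0.482, -0.647, -0.361, 0, 0]]
  ]
}}

```text
time_s: 1.42
ee_pos: [0.4188, 0.2567, 0.1792]
eef_rot: [-3.141, -0.0, 2.082]
force: [-0.4, 0.3, -0.2]
grip_width: 0.0941
```

```bash
python3 -c "
from go import *
go([.6745,-.0095,.13],119.5)"
```

```text
t 1.42 turn [-0.0001 -0.     -0.002 ] shift [-0.7146  0.1853  0.0984] rows 8.929541069655432 0.025774522472273322
tcp [0.4188 0.2567 0.1792] [-179.99   -0.    119.32] F [-0.36  0.3  -0.2 ] w 0.0941 q [ 0.48  0.17  1.68  0.    1.29 -0.04]
```

>>> {"op": "servo_tool", "data": {
  "moves": [
    [[0, 0, -0.002, -0.715, 0.185, 0.098, 0], [0, 0, -0.002, -0.715, 0.185, 0.098, 0], [0, 0, -0.002, -0.715, 0.185, 0.098, 0], [0, 0, -0.002, -0.715, 0.185, 0.098, 0], [0, 0, -0.002, -0.715, 0.185, 0.098, 0], [0, 0, -0.002, -0.715, 0.185, 0.098, 0], [0, 0, -0.002, -0.715, 0.185, 0.098, 0], [0, 0, -0.002, -0.715, 0.185, 0.098, 0], [0, 0, -0.002, -0.715, 0.185, 0.098, 0], [0, 0, -0.002, -0.715, 0.185, 0.098, 0], [0, 0, -0.002, -0.715, 0.185, 0.098, 0], [0, 0, -0.002, -0.715, 0.185, 0.098, 0]]
  ]
}}

```text
time_s: 2.42
ee_pos: [0.6741, -0.0082, 0.1301]
eef_rot: [-3.141, -0.001, 2.087]
force: [-0.6, 0.1, -0.0]
grip_width: 0.0939
```

```bash
python3 -c "
from go import *
go([.6745,-.0095,.066],119.5)"
```

```text
t 2.42 turn [-0.0004 -0.0004  0.0007] shift [-0.0027 -0.0004  0.1281] rows 1.5364010923598241 0.010412564156430675
tcp [ 0.6741 -0.0082  0.1301] [-1.7997e+02 -3.0000e-02  1.1956e+02] F [-0.61  0.08 -0.01] w 0.0939 q [-0.07  0.62  1.18  0.    1.35 -0.58]
```

>>> {"op": "servo_tool", "data": {
  "moves": [
    [[0, 0, 0, -0.003, 0, 0.06, 0], [0, 0, 0, -0.003, 0, 0.1, 0], [0, 0, 0, -0.003, 0, 0.128, 0], [0, 0, 0, -0.003, 0, 0.128, 0.0], [0, 0, 0, -0.003, 0, 0.128, 1], [0, 0, 0, -0.003, 0, 0.128, 1], [0, 0, 0, -0.003, 0, 0.128, 1], [0, 0, 0, -0.003, 0, 0.128, 1], [0, 0, 0, -0.003, 0, 0.128, 1], [0, 0, 0, -0.003, 0, 0.128, 1], [0, 0, 0, -0.003, 0, 0.128, 1], [0, 0, 0, -0.003, 0, 0.128, 1]]
  ],
  "squeeze": 15
}}

```text
time_s: 3.42
ee_pos: [0.6748, -0.0095, 0.0661]
eef_rot: [-3.141, -0.001, 2.087]
force: [0.5, -0.2, 0.7]
grip_width: 0.0441
```

Run:
```python
from go import *
go([.6745,-.0095,.066],172)
i,K,R,t=cam("scene"); b,*_=cam("top")
f=lambda z:np.clip((z/255.)**.6*255,0,255).astype(np.uint8)
cv2.imwrite("pics/grip1.png",f(np.hstack([crop(i,302,180,110,110,3.5),crop(b,272,85,110,110,3.5)])))
```

```text
t 3.42 turn [-1.000e-04 -5.000e-04 -5.827e-01] shift [ 0.0003 -0.0004  0.0002] rows 0.006813966780675678 7.324981732372344
tcp [ 0.6748 -0.0095  0.0661] [-1.7997e+02 -3.0000e-02  1.1955e+02] F [ 0.47 -0.17  0.66] w 0.0441 q [-0.07  0.68  1.23  0.    1.23 -0.58]
```

View pics/grip1.png

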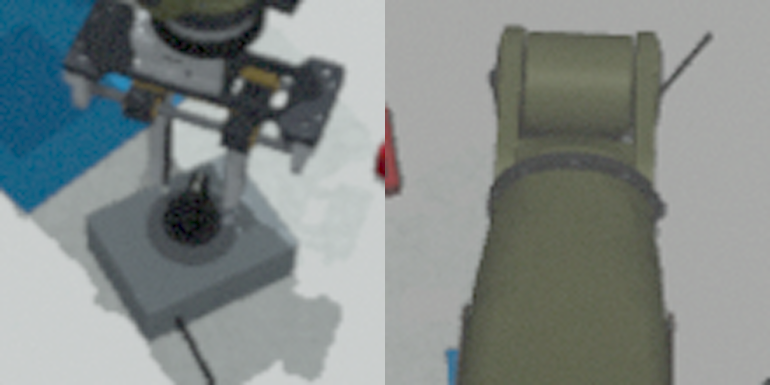

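The fingers straddle the bar, dial at left crop (190,210), and are still closing. I'll keep closing.

>>> {"op": "servo_tool", "data": {
  "moves": [
    [[0, 0, 0, 0, 0, 0, 1], [0, 0, 0, 0, 0, 0, 1], [0, 0, 0, 0, 0, 0, 1], [0, 0, 0, 0, 0, 0, 1], [0, 0, 0, 0, 0, 0, 1], [0, 0, 0, 0, 0, 0, 1], [0, 0, 0, 0, 0, 0, 1], [0, 0, 0, 0, 0, 0, 1], [0, 0, 0, 0, 0, 0, 1], [0, 0, 0, 0, 0, 0, 1]]
  ]
}}

```text
time_s: 4.35
ee_pos: [0.6748, -0.0095, 0.066]
eef_rot: [-3.141, -0.001, 2.087]
force: [0.9, -0.5, -0.5]
grip_width: 0.0002
```

Run:
```python
from go import *
go([.6745,-.0095,.066],172)
i,K,R,t=cam("scene")
print(proj(K,R,t,[.6748,-.0095,.066]),proj(K,R,t,[.6748,-.0095,.089]))
f=lambda z:np.clip((z/255.)**.5*255,0,255).astype(np.uint8)
cv2.imwrite("pics/grip2.png",f(crop(i,322,200,80,60,9)))
```

```text
t 4.35 turn [-2.000e-04 -5.000e-04 -5.827e-01] shift [ 0.0003 -0.0004  0.0001] rows 0.00653616853337044 7.324630008648154
tcp [ 0.6748 -0.0095  0.066 ] [-1.7997e+02 -3.0000e-02  1.1956e+02] F [ 0.95 -0.48 -0.5 ] w 0.0002 q [-0.07  0.68  1.23  0.    1.23 -0.58]
[357.7199159  239.21010496] [358.05836766 233.97852046]
```

View pics/grip2.png

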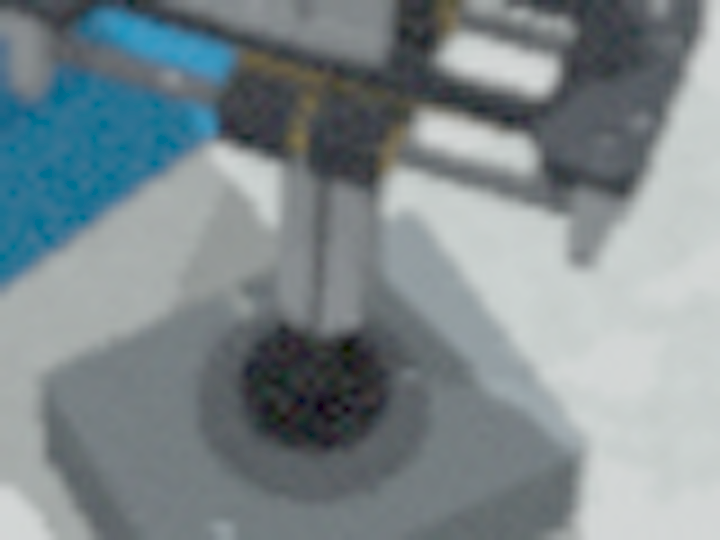

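Run:
```python
from h import *
f=lambda z:np.clip((z/255.)**.5*255,0,255).astype(np.uint8)
a=cv2.imread("pics/scene0.png")[:,:,::-1]; b=cv2.imread("pics/top0.png")[:,:,::-1]
cv2.imwrite("pics/d0.png",f(np.hstack([crop(a,336,222,44,44,9),crop(b,306,124,44,44,9)])))
```

```text
(no output)
```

View pics/d0.png

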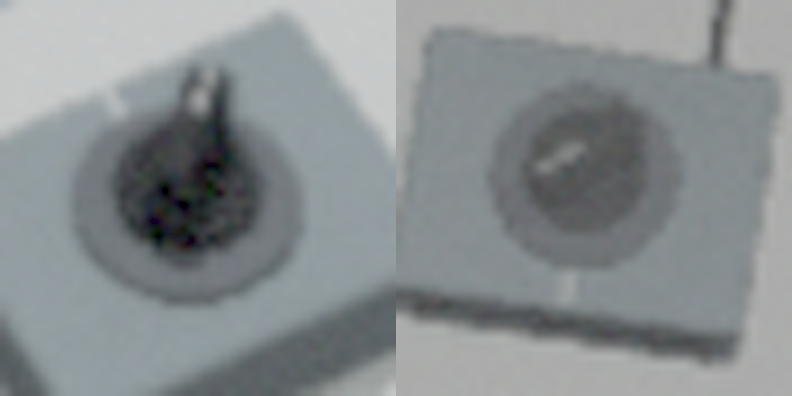

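```bash
python3 - <<'E'
from h import *
i,K,R,t=cam("scene")
c=np.array([.6746,-.0095])
for yaw in(119.5,171):
  for a in(21,-21):
    for b in (7,-7):
      y=np.radians(yaw); p=c+np.array([np.cos(y),np.sin(y)])*a/1e3+np.array([-np.sin(y),np.cos(y)])*b/1e3
      print(yaw,a,b,proj(K,R,t,[*p,.089]).round(1),((proj(K,R,t,[*p,.089])-[336,222])*9).round(0))
E
python3 - <<'E'
import station,inspect
print(station.get_obs()['grip_width'])
E
```

```text
119.5 21 7 [358.2 226.9] [200.  45.]
119.5 21 -7 [363.4 228.6] [246.  59.]
119.5 -21 7 [352.6 239.4] [149. 156.]
119.5 -21 -7 [357.8 241.1] [196. 172.]
171 21 7 [351.4 229.2] [138.  65.]
171 21 -7 [356.  227.1] [180.  46.]
171 -21 7 [360. 241.] [216. 171.]
171 -21 -7 [364.7 238.7] [259. 150.]
0.000594384293256073
```

Run:
```python
from go import *
i,K,R,t=cam("scene")
c=np.array([.6748,-.0095]); y=np.radians(29.5)
for s in(.022,.034,-.022,-.034):
  p=c+np.array([np.cos(y),np.sin(y)])*s
  for z in(.066,.089): print(s,z,((proj(K,R,t,[*p,z])-[302,180])*3.5).round(0))
f=lambda z:np.clip((z/255.)**.35*255,0,255).astype(np.uint8)
cv2.imwrite("pics/grip3.png",f(crop(i,337,210,44,44,13)))
```

```text
0.022 0.066 [223. 216.]
0.022 0.089 [225. 198.]
0.034 0.066 [239. 221.]
0.034 0.089 [241. 203.]
-0.022 0.066 [167. 198.]
-0.022 0.089 [168. 180.]
-0.034 0.066 [152. 193.]
-0.034 0.089 [152. 175.]
```

View pics/grip3.png

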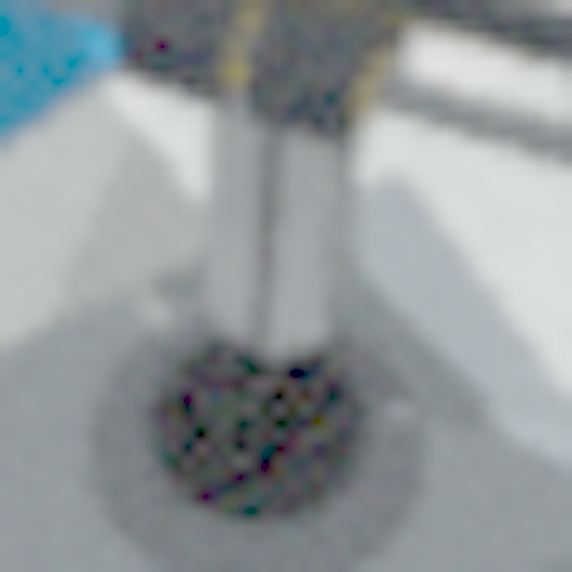

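Run:
```python
from go import *
i,K,R,t=cam("scene")
for z in(.0,.045,.051,.059,.089):
  p=ray(K,R,t,(367.7,241.5),z); print(z,p.round(4),np.hypot(*(p[:2]-[.6746,-.0095])).round(4),np.degrees(np.arctan2(p[1]+.0095,p[0]-.6746)).round(0))
print(i[230:250,350:376].max(2))
```

```text
0.0 [0.6639 0.0391 0.    ] 0.0498 102.0
0.045 [0.6859 0.0164 0.045 ] 0.0283 66.0
0.051 [0.6889 0.0134 0.051 ] 0.027 58.0
0.059 [0.6928 0.0094 0.059 ] 0.0262 46.0
0.089 [ 0.7075 -0.0057  0.089 ] 0.0331 7.0
[[ 74  69  65  79  85  78  64  44  67  79  81  75  63  60  75 100 103 102
  102 102 102 104 109 137 166 171]
 [ 56  55  60  80  82  80  63  45  70  81  80  76  62  58  61  81  99 102
  102 102 102 102 105 119 147 167]
 [ 54  53  61  79  80  79  62  52  77  82  80  75  61  52  54  62  82 100
  103 103 102 104 103 106 120 146]
 [ 65  60  61  72  82  75  56  53  78  82  81  72  55  53  51  53  64  82
   98 102 102 102 104 105 106 129]
 [ 64  52  46  61  75  74  59  52  79  83  81  73  52  48  52  53  54  63
   80  97  98 102 101 102 104 116]
 [ 49  42  39  42  51  61  50  53  76  82  81  74  45  42  47  53  53  54
   65  81  99 101 102 103 103 106]
 [ 39  38  28  24  26  34  38  52  70  60  52  43  31  32  40  42  50  54
   56  62  79  99 104 103 103 103]
 [ 30  18  19  11  10  16  19  27  39  27  23  13  21  28  31  38  44  53
   52  53  63  82  99 104 103 103]
 [ 19  13  11   6   8  
[... 585 characters left out ...]
28  41  41
   40  48  63  63  62  63  68  76]
 [ 11   9  14   7  10  13  13  11   8  11  13  10   8  16  19  32  40  42
   41  50  66  65  65  65  67  68]
 [ 10  14   4   9   8  10   8   5   1   3   7   9   6  14  17  35  42  40
   43  51  64  65  65  69  65  68]
 [ 17   7  11   7   9   9   6   5   7  16   9  11  11  13  26  39  40  41
   40  50  63  66  66  63  66  67]
 [ 21  11   9   7   8   9   9   2   6  19  16  10  13  26  35  41  40  43
   38  50  62  67  66  65  66  66]
 [ 32  21  13  12   8  12   8   9   9  12  14  12  28  37  42  40  43  38
   45  56  68  63  66  66  68  67]
 [ 37  34  29  23  20  18  13  12   9  15  17  28  35  39  40  41  41  41
   48  63  66  67  66  67  65  64]]
```

The reading is 0 mm and the fingertips at (358,237) look closed, so the bar doesn't seem to be between the pads. I'll open and look again.

>>> {"op": "servo_tool", "data": {
  "moves": [
    [[0, 0, 0, 0, 0, 0, 0], [0, 0, 0, 0, 0, 0, 0], [0, 0, 0, 0, 0, 0, 0], [0, 0, 0, 0, 0, 0, 0], [0, 0, 0, 0, 0, 0, 0], [0, 0, 0, 0, 0, 0, 0], [0, 0, 0, 0, 0, 0, 0], [0, 0, 0, 0, 0, 0, 0], [0, 0, 0, 0, 0, 0, 0], [0, 0, 0, 0, 0, 0, 0]]
  ]
}}

```text
time_s: 5.38
ee_pos: [0.6747, -0.0095, 0.066]
eef_rot: [-3.141, -0.001, 2.087]
force: [-0.3, -0.2, -0.8]
grip_width: 0.0636
```

Run:
```python
from go import *
i,K,R,t=cam("scene")
f=lambda z:np.clip((z/255.)**.4*255,0,255).astype(np.uint8)
cv2.imwrite("pics/grip4.png",f(crop(i,332,205,56,56,10)))
```

```text
(no output)
```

View pics/grip4.png

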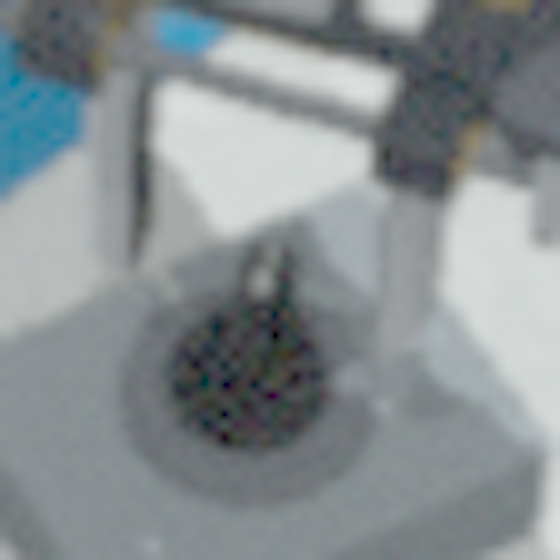

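>>> {"op": "servo_tool", "data": {
  "moves": [
    [[0, 0, 0, 0, 0, 0, 0.7], [0, 0, 0, 0, 0, 0, 0.7], [0, 0, 0, 0, 0, 0, 0.7], [0, 0, 0, 0, 0, 0, 0.7], [0, 0, 0, 0, 0, 0, 0.7], [0, 0, 0, 0, 0, 0, 0.7], [0, 0, 0, 0, 0, 0, 0.7], [0, 0, 0, 0, 0, 0, 0.7]]
  ]
}}

```text
time_s: 6.1
ee_pos: [0.6748, -0.0095, 0.0661]
eef_rot: [-3.141, -0.001, 2.087]
force: [-0.6, -0.0, 0.1]
grip_width: 0.0285
```

Run:
```python
from go import *
i,K,R,t=cam("scene"); print(get_obs()['grip_width'])
f=lambda z:np.clip((z/255.)**.4*255,0,255).astype(np.uint8)
cv2.imwrite("pics/grip5.png",f(crop(i,332,205,56,56,10)))
```

```text
0.028491682625368924
```

View pics/grip5.png

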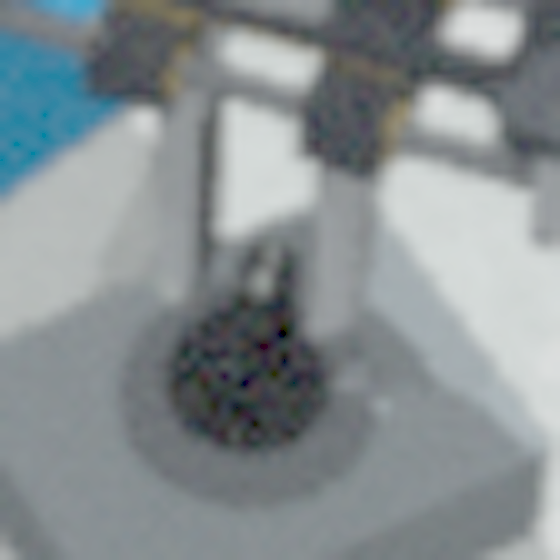

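The fingers straddle the bar in the image: bar at (360,231), tips at (350,235) and (364,239). But they closed to 0, so the tips probably pass over the bar top. I'll go a little lower, watch the force and close again.

>>> {"op": "servo_tool", "data": {
  "moves": [
    [[0, 0, 0, 0, 0, 0.003, 0.7], [0, 0, 0, 0, 0, 0.006, 0.7], [0, 0, 0, 0, 0, 0.008, 0.7], [0, 0, 0, 0, 0, 0.01, 0.7], [0, 0, 0, 0, 0, 0.01, 1], [0, 0, 0, 0, 0, 0.01, 1], [0, 0, 0, 0, 0, 0.01, 1], [0, 0, 0, 0, 0, 0.01, 1]]
  ]
}}

```text
time_s: 6.82
ee_pos: [0.6738, -0.01, 0.061]
eef_rot: [-3.139, -0.001, 2.087]
force: [-7.1, -3.0, 2.3]
grip_width: 0.0132
```

>>> {"op": "servo_tool", "data": {
  "moves": [
    [[0, 0, 0, 0, 0, 0, 1], [0, 0, 0, 0, 0, 0, 1], [0, 0, 0, 0, 0, 0, 1], [0, 0, 0, 0, 0, 0, 1]]
  ]
}}

```text
time_s: 7.15
ee_pos: [0.6737, -0.0101, 0.061]
eef_rot: [-3.138, -0.001, 2.087]
force: [-3.3, -1.6, 1.2]
grip_width: 0.0135
```

Run:
```python
from go import *
go([.6745,-.0095,.066],172)
i,K,R,t=cam("scene")
f=lambda z:np.clip((z/255.)**.4*255,0,255).astype(np.uint8)
cv2.imwrite("pics/grip6.png",f(crop(i,332,205,56,56,10)))
```

```text
t 7.15 turn [-0.0016 -0.0017 -0.5828] shift [ 0.0002  0.0019 -0.01  ] rows 0.12189385431440464 7.325762002152033
tcp [ 0.6737 -0.0101  0.061 ] [-1.7981e+02 -7.0000e-02  1.1955e+02] F [-3.32 -1.55  1.24] w 0.0135 q [-0.07  0.68  1.24 -0.    1.22 -0.58]
```

View pics/grip6.png

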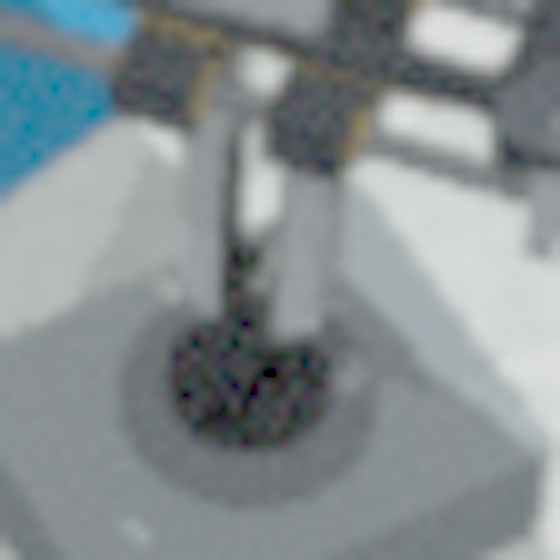

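The gripper now holds the bar at 13.5 mm, its true thickness. I'll turn it anticlockwise.

>>> {"op": "servo_tool", "data": {
  "moves": [
    [[0, 0, -0.06, 0, 0, 0, 1], [0, 0, -0.12, 0, 0, 0, 1], [0, 0, -0.18, 0, 0, 0, 1], [0, 0, -0.24, 0, 0, 0, 1], [0, 0, -0.3, 0, 0, 0, 1], [0, 0, -0.36, 0, 0, 0, 1], [0, 0, -0.42, 0, 0, 0, 1], [0, 0, -0.47, 0, 0, 0, 1], [0, 0, -0.51, 0, 0, 0, 1], [0, 0, -0.54, 0, 0, 0, 1], [0, 0, -0.56, 0, 0, 0, 1], [0, 0, -0.56, 0, 0, 0, 1]]
  ],
  "squeeze": 25
}}

```text
time_s: 8.2
ee_pos: [0.6728, -0.0115, 0.061]
eef_rot: [-3.138, -0.006, 2.968]
force: [-10.5, -8.4, 4.5]
grip_width: 0.0129
```

Run:
```python
from go import *
go([.6745,-.0095,.066],172)
print(get_obs()['moment'])
i,K,R,t=cam("scene")
f=lambda z:np.clip((z/255.)**.4*255,0,255).astype(np.uint8)
cv2.imwrite("pics/grip7.png",f(crop(i,332,205,56,56,10)))
```

```text
t 8.2 turn [-0.0021 -0.0036 -0.0219] shift [-0.0027  0.0044 -0.0101] rows 0.13612209480114218 0.2795832812195748
tcp [ 0.6728 -0.0115  0.061 ] [-179.81   -0.32  170.03] F [-10.54  -8.37   4.53] w 0.0129 q [-0.07  0.68  1.24 -0.    1.22 -1.47]
[-1.61731397  1.98797461 -0.03674511]
```

View pics/grip7.png

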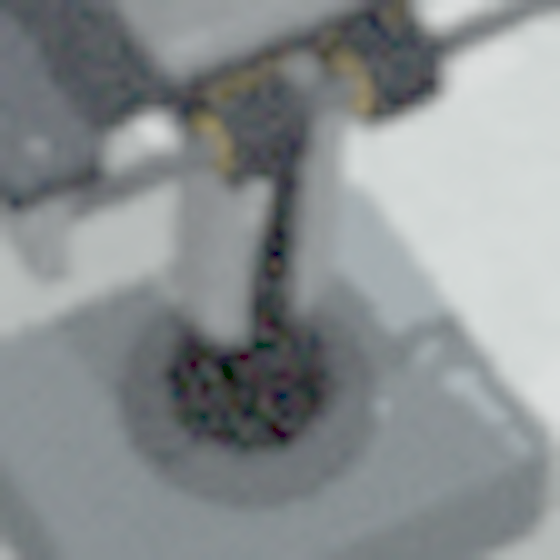

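>>> {"op": "servo_tool", "data": {
  "moves": [
    [[0, 0, -0.02, 0, 0, 0, 1], [0, 0, -0.04, 0, 0, 0, 1], [0, 0, -0.06, 0, 0, 0, 1], [0, 0, -0.06, 0, 0, 0, 1]]
  ]
}}

```text
time_s: 8.58
ee_pos: [0.6725, -0.0117, 0.061]
eef_rot: [-3.139, -0.007, 3.062]
force: [-3.8, -1.7, 2.4]
grip_width: 0.013
```

Run:
```python
from go import *
go([.6745,-.0095,.066],172)
print(get_obs()['moment'])
```

```text
t 8.58 turn [-0.002  -0.0041  0.038 ] shift [-0.0036  0.0048 -0.0101] rows 0.14002236954797156 0.48096951735802695
tcp [ 0.6725 -0.0117  0.061 ] [-179.83   -0.37  175.42] F [-3.76 -1.73  2.37] w 0.013 q [-0.07  0.68  1.24 -0.    1.23 -1.56]
[-0.33249622  0.96944336 -0.43685268]
```

Mz jumped to -0.44 N m, well above the 0.05 N m friction, so the dial is against its stop. I'll release, lift and check.

>>> {"op": "servo_tool", "data": {
  "moves": [
    [[0, 0, 0.0, 0, 0, 0, 0], [0, 0, 0, 0, 0, 0, 0], [0, 0, 0, 0, 0, 0, 0], [0, 0, 0, 0, 0, 0, 0], [0, 0, 0, 0, 0, 0, 0], [0, 0, 0, 0, 0, -0.06, 0], [0, 0, 0, 0, 0, -0.14, 0], [0, 0, 0, 0, 0, -0.2, 0], [0, 0, 0, 0, 0, -0.24, 0], [0, 0, 0, 0, 0, -0.24, 0]]
  ]
}}

```text
time_s: 9.42
ee_pos: [0.675, -0.0115, 0.1866]
eef_rot: [-3.139, 0.001, 3.062]
force: [0.8, 0.6, 0.6]
grip_width: 0.076
```

Run:
```python
from go import *
go([.5,.12,.18],100)
i,K,R,t=cam("scene")
f=lambda z:np.clip((z/255.)**.5*255,0,255).astype(np.uint8)
cv2.imwrite("pics/d8.png",f(crop(i,326,200,66,66,9)))
```

```text
t 9.42 turn [-0.001   0.0019  0.838 ] shift [0.3699 0.2342 0.012 ] rows 5.250752632956364 10.533511829362496
tcp [ 0.675  -0.0115  0.1866] [-1.7984e+02  8.0000e-02  1.7542e+02] F [0.81 0.64 0.64] w 0.076 q [-0.07  0.58  1.1  -0.    1.45 -1.56]
```

View pics/d8.png

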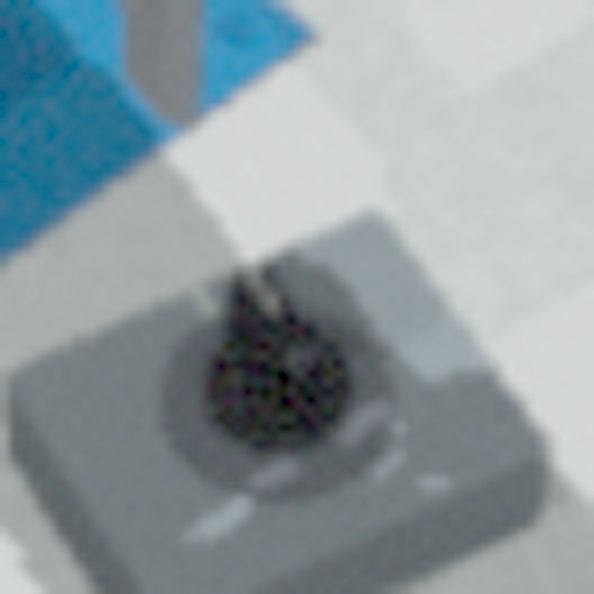

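>>> {"op": "servo_tool", "data": {
  "moves": [
    [[0, 0, 0.84, 0.37, 0.23, 0, 0], [0, 0, 0.84, 0.37, 0.23, 0, 0], [0, 0, 0.84, 0.37, 0.23, 0, 0], [0, 0, 0.84, 0.37, 0.23, 0, 0], [0, 0, 0.84, 0.37, 0.23, 0, 0], [0, 0, 0.84, 0.37, 0.23, 0, 0], [0, 0, 0.84, 0.37, 0.23, 0, 0], [0, 0, 0.84, 0.37, 0.23, 0, 0], [0, 0, 0.84, 0.37, 0.23, 0, 0], [0, 0, 0.84, 0.37, 0.23, 0, 0], [0, 0, 0.84, 0.37, 0.23, 0, 0], [0, 0, 0.84, 0.37, 0.23, 0, 0]]
  ]
}}

```text
time_s: 10.47
ee_pos: [0.4984, 0.1179, 0.1822]
eef_rot: [-3.137, 0.002, 1.739]
force: [0.1, 0.0, 0.3]
grip_width: 0.0937
```

Run:
```python
from go import *
go([.4896,.2292,.16],25)
i,K,R,t=cam("scene")
b,Kt,Rt,tt=cam("top")
f=lambda z:np.clip((z/255.)**.5*255,0,255).astype(np.uint8)
cv2.imwrite("pics/d9.png",f(np.hstack([crop(i,336,222,44,44,9),crop(b,306,124,44,44,9)])))
```

```text
t 10.47 turn [-0.0017  0.0032  0.8292] shift [0.2224 0.02   0.0439] rows 2.7290139882732083 10.42336526311229
tcp [0.4984 0.1179 0.1822] [-1.7972e+02  1.3000e-01  9.9630e+01] F [0.06 0.01 0.31] w 0.0937 q [ 0.16  0.22  1.62 -0.    1.31 -0.01]
```

View pics/d9.png

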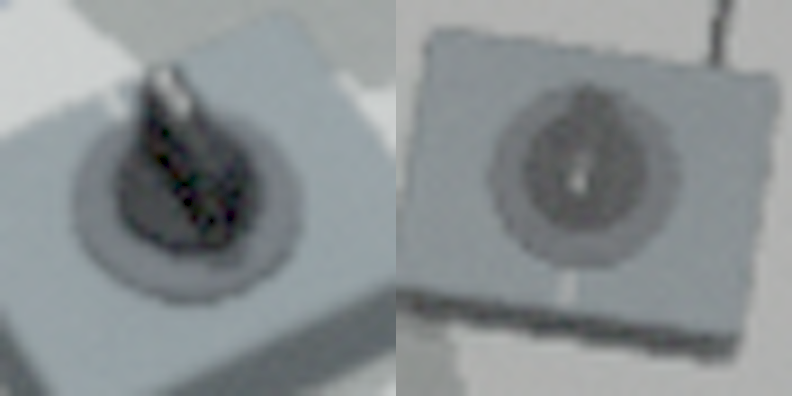

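Run:
```python
from go import *
acc=None
b,K,R,t=cam("top")
x0,y0,f=306,124,9
u=cv2.resize(b[y0:y0+44,x0:x0+44],None,fx=f,fy=f,interpolation=cv2.INTER_CUBIC).max(2).astype(int)
def blob(x1,y1,x2,y2,z,fr):
    s=u[y1:y2,x1:x2]; th=np.median(s)+fr*(s.max()-np.median(s)); m=(s>th).astype(np.uint8)*255
    c=max(cv2.findContours(m,0,2)[0],key=cv2.contourArea).reshape(-1,2)+[x1,y1]
    W=np.array([ray(K,R,t,((p[0]+.5)/f-.5+x0,(p[1]+.5)/f-.5+y0),z) for p in c])[:,:2].astype(np.float32)
    d=cv2.fitLine(W,2,0,.001,.001).ravel(); return W.mean(0),np.degrees(np.arctan2(d[1],d[0])),len(c)
L=blob(150,135,215,215,.089,.45); T=blob(150,260,200,310,.045,.5)
print("line",L,"tick",T)
for c in((.6745,-.0095),(.6725,-.0117)):
  print([np.degrees(np.arctan2(q[0][1]-c[1],q[0][0]-c[0])) for q in(L,T)])
```

```text
line (array([ 0.66185987, -0.00659224], dtype=float32), np.float32(-13.50065), 29) tick (array([ 0.63467544, -0.00194789], dtype=float32), np.float32(-14.923056), 27)
[np.float32(167.04492), np.float32(169.26224)]
[np.float32(154.35683), np.float32(165.54259)]
```

Run:
```python
from go import *
for n,x0,y0,lb,tb in(("top",306,124,(150,135,215,215),(150,260,200,310)),("scene",336,222,(145,55,205,125),(90,80,135,130))):
    A=[];
    for k in range(6): b,K,R,t=cam(n); A.append(b.astype(float))
    b=np.mean(A,0); f=9
    u=cv2.resize(b[y0:y0+44,x0:x0+44],None,fx=f,fy=f,interpolation=cv2.INTER_CUBIC).max(2)
    for nm,(x1,y1,x2,y2),z in(("line",lb,.089),("tick",tb,.045)):
        s=u[y1:y2,x1:x2]
        for fr in(.35,.5,.65):
            th=np.median(s)+fr*(s.max()-np.median(s)); m=(s>th).astype(np.uint8)*255
            cs=max(cv2.findContours(m,0,2)[0],key=cv2.contourArea)
            fl=cv2.drawContours(np.zeros_like(m),[cs],-1,255,-1); ys,xs=np.where(fl>0)
            W=np.array([ray(K,R,t,((p+x1+.5)/f-.5+x0,(q+y1+.5)/f-.5+y0),z) for p,q in zip(xs,ys)])[:,:2]
            c=W.mean(0); e,v=np.linalg.eigh(np.cov((W-c).T)); d=v[:,1]*-np.sign(v[0,1])
            print(n,nm,fr,c.round(4),np.degrees(np.arctan2(d[1],d[0])).round(1),(np.sqrt(e)*1e3).round(2))
    cv2.imwrite(f"pics/avg_{n}.png",np.clip((crop(b[...,:].astype(np.float32),x0,y0,44,44,9)/255)**.5*255,0,255))
```

```text
top line 0.35 [ 0.6632 -0.0072] 167.4 [1.39 3.51]
top line 0.5 [ 0.6615 -0.0068] 174.0 [1.19 1.99]
top line 0.65 [ 0.6612 -0.0069] 175.2 [0.95 1.44]
top tick 0.35 [ 0.6345 -0.0023] 170.5 [2.06 2.96]
top tick 0.5 [ 0.6345 -0.0025] 169.0 [1.63 2.8 ]
top tick 0.65 [ 0.6346 -0.0028] 169.8 [1.24 2.58]
scene line 0.35 [ 0.6589 -0.0051] -140.7 [3.4  5.32]
scene line 0.5 [ 0.659  -0.0032] -150.1 [2.67 5.7 ]
scene line 0.65 [ 0.6591 -0.0026] -148.6 [2.51 5.7 ]
scene tick 0.35 [ 0.6284 -0.0051] 172.0 [2.06 3.48]
scene tick 0.5 [ 0.6261 -0.0048] -130.1 [1.71 2.16]
scene tick 0.65 [ 0.625  -0.0049] -112.3 [1.03 1.96][ WARN:0@10.121] global loadsave.cpp:1063 imwrite_ Unsupported depth image for selected encoder is fallbacked to CV_8U.
```

View pics/avg_scene.png

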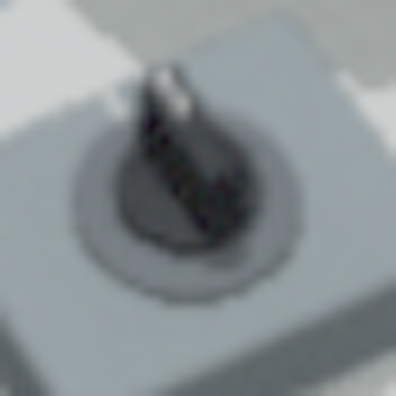

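View pics/avg_top.png

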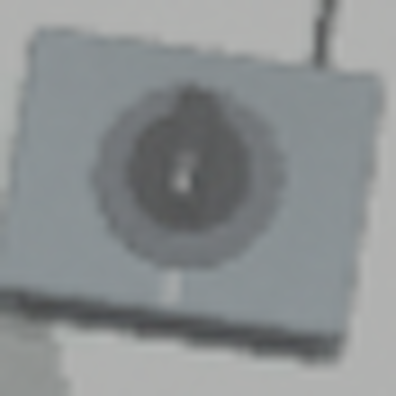

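Top view: the tick direction is about 169–170° and the line about 167–174°, so they agree within noise. Together with the stop torque, the dial is at zero. Next I'll move above the slide's clear end.

>>> {"op": "servo_tool", "data": {
  "moves": [
    [[0, 0, 0.829, 0.222, 0.02, 0.044, 0], [0, 0, 0.829, 0.222, 0.02, 0.044, 0], [0, 0, 0.829, 0.222, 0.02, 0.044, 0], [0, 0, 0.829, 0.222, 0.02, 0.044, 0], [0, 0, 0.829, 0.222, 0.02, 0.044, 0], [0, 0, 0.829, 0.222, 0.02, 0.044, 0], [0, 0, 0.829, 0.222, 0.02, 0.044, 0], [0, 0, 0.829, 0.222, 0.02, 0.044, 0], [0, 0, 0.829, 0.222, 0.02, 0.044, 0], [0, 0, 0.829, 0.222, 0.02, 0.044, 0], [0, 0, 0.829, 0.222, 0.02, 0.044, 0], [0, 0, 0.829, 0.222, 0.02, 0.044, 0]]
  ]
}}

```text
time_s: 12.22
ee_pos: [0.4898, 0.229, 0.1612]
eef_rot: [3.14, 0.003, 0.436]
force: [0.4, 0.3, 0.6]
grip_width: 0.0945
```

Run:
```python
from go import *
go([.4896,.2292,.08],25)
i,K,R,t=cam("scene")
o=get_obs(); p=o['ee_pos']; Y=Rn.from_euler('xyz',o['eef_rot']).as_matrix()[:,1]
f=lambda z:np.clip((z/255.)**.5*255,0,255).astype(np.uint8)
g=f(crop(i,326,90,90,100,6))
for s in(-.053,-.047,.047,.053): 
    q=(proj(K,R,t,p+Y*s)-[326,90]+.5)*6; print(s,q.round(0)); cv2.circle(g,tuple(int(v) for v in q),2,(0,0,255),-1)
cv2.imwrite("pics/s1.png",g)
```

```text
t 12.22 turn [ 0.0009  0.0022 -0.0001] shift [ 0.0003 -0.0008  0.1625] rows 1.9480948717952815 0.029492061519802146
tcp [0.4898 0.229  0.1612] [179.92   0.19  24.99] F [0.41 0.32 0.64] w 0.0945 q [ 0.37  0.3   1.57 -0.    1.28  1.51]
-0.053 [371. 206.]
-0.047 [366. 213.]
0.047 [291. 334.]
0.053 [286. 342.]
```

View pics/s1.png

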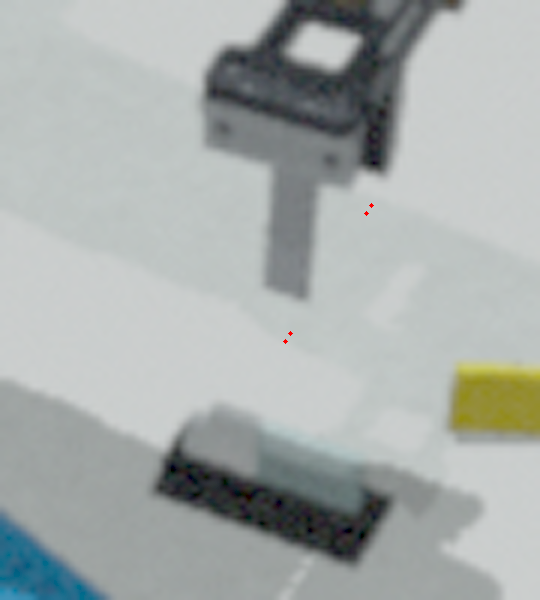

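Run:
```python
from go import *
i,K,R,t=cam("scene")
o=get_obs(); p=o['ee_pos']; Y=Rn.from_euler('xyz',o['eef_rot']).as_matrix()[:,1]
for dz in(0,.01,.02,.03): print(dz,((proj(K,R,t,p+Y*.053+[0,0,dz])-[326,90]+.5)*6).round(0))
x=np.array([-.906,-.4226,0]);c=np.array([.4733,.2216,.052])
for s in(-.048,.048): print("slide top end",((proj(K,R,t,c+x*s)-[326,90]+.5)*6).round(0))
b,K,R,t=cam("top")
q0=(200,150); q=proj(K,R,t,p-[0,0,0]); print("top tcp",q, [proj(K,R,t,p+Y*s).round(1) for s in (-.053,.053)])
f=lambda z:np.clip((z/255.)**.5*255,0,255).astype(np.uint8)
cv2.imwrite("pics/s1t.png",f(crop(b,190,140,120,120,5)))
```

```text
0 [286. 342.]
0.01 [287. 326.]
0.02 [289. 310.]
0.03 [290. 293.]
slide top end [369. 454.]
slide top end [193. 394.]
top tcp [247.22745313 195.22347416] [array([230.9, 203.3]), array([263.5, 187.2])]
```

View pics/s1t.png

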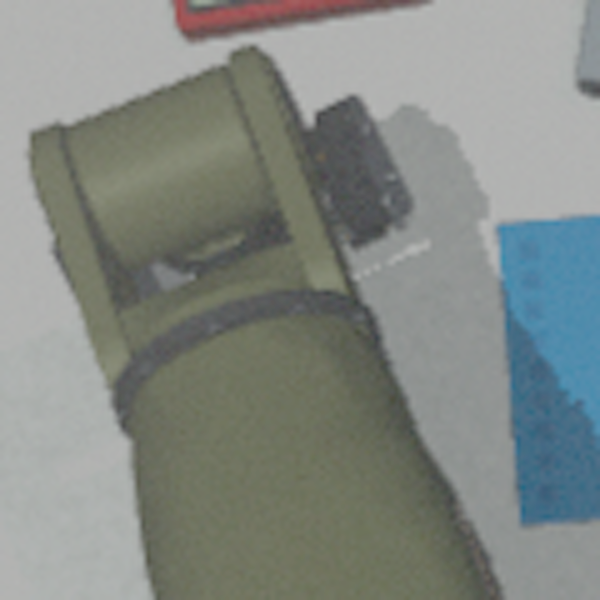

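The visible near fingertip in the crop, (287,297), sits about 27 mm above the reported TCP projection at (287,340). That matches the bar only being caught at z=0.061, so the real finger ends are about 27 mm behind the reported TCP. I'll plan heights with that and check by eye. Next I go down to a reported z of about 0.03.

```bash
python3 -c "
from go import *
go([.4881,.2267,.03],24.5)"
```

```text
t 12.37 turn [0.0009 0.0022 0.01  ] shift [-0.0042  0.0024  0.2625] rows 3.1477104363221478 0.12906029141815953
tcp [0.4898 0.229  0.1612] [179.92   0.2   25.4 ] F [-0.21 -0.15 -0.04] w 0.0945 q [ 0.37  0.3   1.57 -0.    1.28  1.5 ]
```

>>> {"op": "servo_tool", "data": {
  "moves": [
    [[0.001, 0.002, 0.01, -0.004, 0.002, 0.08, 0], [0.001, 0.002, 0.01, -0.004, 0.002, 0.15, 0], [0.001, 0.002, 0.01, -0.004, 0.002, 0.21, 0], [0.001, 0.002, 0.01, -0.004, 0.002, 0.25, 0], [0.001, 0.002, 0.01, -0.004, 0.002, 0.262, 0], [0.001, 0.002, 0.01, -0.004, 0.002, 0.262, 0]]
  ]
}}

```text
time_s: 12.87
ee_pos: [0.4875, 0.2267, 0.0292]
eef_rot: [-3.141, 0.003, 0.429]
force: [-0.6, 0.8, 0.2]
grip_width: 0.0937
```

Run:
```python
from go import *
go([.4881,.2267,0],24.5)
i,K,R,t=cam("scene")
o=get_obs(); p=o['ee_pos']; Y=Rn.from_euler('xyz',o['eef_rot']).as_matrix()[:,1]
f=lambda z:np.clip((z/255.)**.5*255,0,255).astype(np.uint8)
g=f(crop(i,336,110,80,80,7))
for s in(-.053,0,.053): 
  for dz in(0,.027):
    q=(proj(K,R,t,p+Y*s+[0,0,dz])-[336,110]+.5)*7; cv2.circle(g,tuple(int(v) for v in q),2,(0,0,255) if dz==0 else(0,255,0),-1)
cv2.imwrite("pics/s2.png",g)
```

```text
t 12.87 turn [-0.0002  0.0017  0.001 ] shift [0.0013 0.0004 0.0583] rows 0.6997074565353272 0.02506256601696924
tcp [0.4875 0.2267 0.0292] [-1.7998e+02  1.5000e-01  2.4590e+01] F [-0.61  0.82  0.22] w 0.0937 q [0.37 0.45 1.7  0.   1.   1.51]
```

View pics/s2.png

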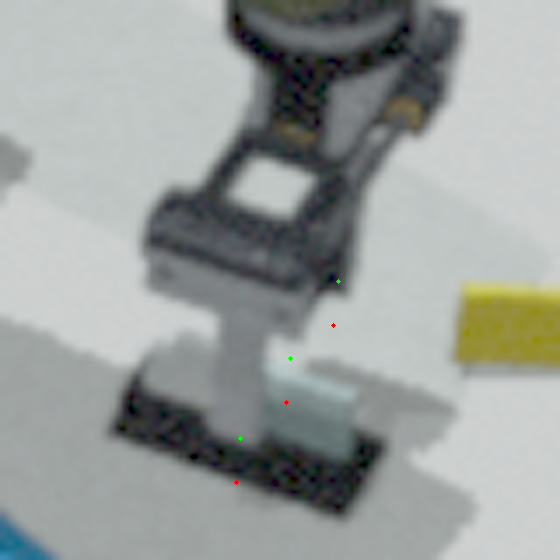

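Fingertip is at crop (238,440), on the 27 mm-corrected mark. The jaw centre is about 17 mm to the clear side of the slide's middle. Descending in small steps.

>>> {"op": "servo_tool", "data": {
  "moves": [
    [[0, 0.002, 0.001, 0.001, 0, 0.015, 0], [0, 0.002, 0.001, 0.001, 0, 0.03, 0], [0, 0.002, 0.001, 0.001, 0, 0.042, 0], [0, 0.002, 0.001, 0.001, 0, 0.052, 0], [0, 0.002, 0.001, 0.001, 0, 0.062, 0], [0, 0.002, 0.001, 0.001, 0, 0.062, 0]]
  ],
  "squeeze": 8
}}

```text
time_s: 13.42
ee_pos: [0.4883, 0.227, -0.0013]
eef_rot: [-3.141, -0.001, 0.427]
force: [0.1, 0.0, -0.6]
grip_width: 0.0941
```

>>> {"op": "servo_tool", "data": {
  "moves": [
    [[0, 0, 0, 0, 0, 0, 1], [0, 0, 0, 0, 0, 0, 1], [0, 0, 0, 0, 0, 0, 1], [0, 0, 0, 0, 0, 0, 1], [0, 0, 0, 0, 0, 0, 1], [0, 0, 0, 0, 0, 0, 1], [0, 0, 0, 0, 0, 0, 1], [0, 0, 0, 0, 0, 0, 1], [0, 0, 0, 0, 0, 0, 1]]
  ]
}}

```text
time_s: 14.17
ee_pos: [0.4883, 0.227, -0.0013]
eef_rot: [-3.141, -0.002, 0.427]
force: [-0.5, 0.0, -1.1]
grip_width: 0.0376
```

Run:
```python
from go import *
go([.4881,.2267,0],24.5)
i,K,R,t=cam("scene")
f=lambda z:np.clip((z/255.)**.5*255,0,255).astype(np.uint8)
cv2.imwrite("pics/s3.png",f(crop(i,346,130,60,60,9)))
```

```text
t 14.17 turn [-0.0002 -0.001  -0.0002] shift [-0.0007  0.0004 -0.0026] rows 0.03217679286684929 0.012369775045271713
tcp [ 0.4883  0.227  -0.0013] [-1.7999e+02 -9.0000e-02  2.4480e+01] F [-0.47  0.02 -1.15] w 0.0376 q [0.37 0.49 1.71 0.   0.93 1.51]
```

View pics/s3.png

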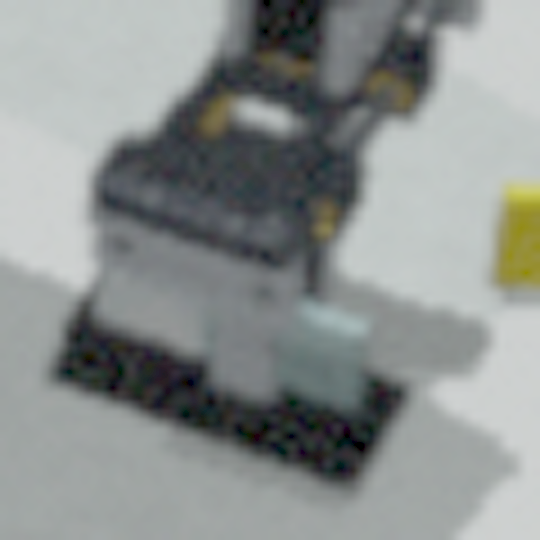

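The near finger at crop (248,350) is in front of the clear part; the frost ends at about x=210. Closing the rest of the way.

>>> {"op": "servo_tool", "data": {
  "moves": [
    [[0, 0, 0, 0, 0, 0, 1], [0, 0, 0, 0, 0, 0, 1], [0, 0, 0, 0, 0, 0, 1], [0, 0, 0, 0, 0, 0, 1], [0, 0, 0, 0, 0, 0, 1], [0, 0, 0, 0, 0, 0, 1]]
  ]
}}

```text
time_s: 14.72
ee_pos: [0.4885, 0.2265, -0.0014]
eef_rot: [3.141, -0.001, 0.427]
force: [2.6, -5.0, -2.2]
grip_width: 0.0082
```

Run:
```python
from go import *
go([.4881,.2267,0],24.5); o=get_obs(); print("jaw force",Rn.from_euler('xyz',o['eef_rot']).inv().apply(o['force']),o['moment'])
i,K,R,t=cam("scene")
f=lambda z:np.clip((z/255.)**.5*255,0,255).astype(np.uint8)
cv2.imwrite("pics/s4.png",f(crop(i,346,130,60,60,9)))
```

```text
t 14.72 turn [ 0.0003 -0.0009 -0.0002] shift [-0.0006 -0.0007 -0.0029] rows 0.036273207251823404 0.012541368529710677
tcp [ 0.4885  0.2265 -0.0014] [ 1.7997e+02 -8.0000e-02  2.4480e+01] F [ 2.58 -5.02 -2.24] w 0.0082 q [ 0.37  0.5   1.71 -0.    0.93  1.51]
jaw force [0.2635033  5.63098921 2.2427398 ] [-0.96144851 -0.36726972 -0.0515037 ]
```

View pics/s4.png

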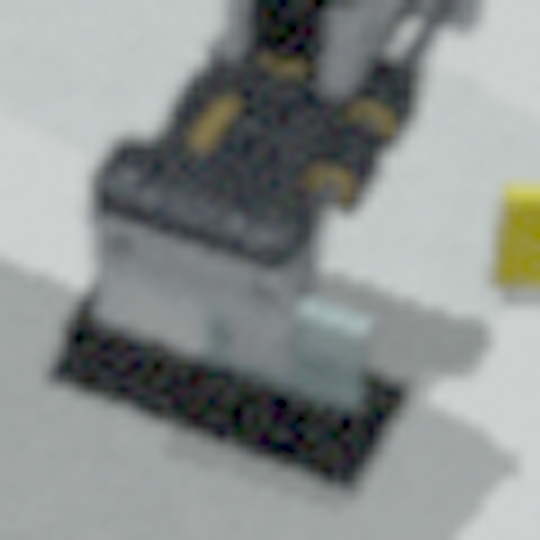

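The grip is on at 8.2 mm, the slide's thickness. The finger at crop x 230–300 is clear of the frost, which ends near 208. I'll squeeze harder and lift straight up.

>>> {"op": "servo_tool", "data": {
  "moves": [
    [[0, 0, 0, 0, 0.001, 0, 1], [0, 0, 0, 0, 0.001, 0, 1], [0, 0, 0, 0, 0.001, 0, 1], [0, 0, 0, 0, 0.001, -0.01, 1], [0, 0, 0, 0, 0.001, -0.02, 1], [0, 0, 0, 0, 0.001, -0.04, 1], [0, 0, 0, 0, 0.001, -0.07, 1], [0, 0, 0, 0, 0.001, -0.11, 1], [0, 0, 0, 0, 0.001, -0.15, 1], [0, 0, 0, 0, 0.001, -0.19, 1], [0, 0, 0, 0, 0.001, -0.22, 1], [0, 0, 0, 0, 0.001, -0.24, 1]]
  ],
  "squeeze": 35
}}

```text
time_s: 15.77
ee_pos: [0.489, 0.2264, 0.1213]
eef_rot: [3.141, -0.004, 0.427]
force: [-0.7, 0.5, -1.0]
grip_width: 0.008
```

Run:
```python
from go import *
go([.4881,.2267,0.14],24.5); o=get_obs()
i,K,R,t=cam("scene")
f=lambda z:np.clip((z/255.)**.5*255,0,255).astype(np.uint8)
cv2.imwrite("pics/s5.png",f(crop(i,330,80,90,110,5)))
```

```text
t 15.77 turn [ 0.0003 -0.0026 -0.0002] shift [-0.0012 -0.0013 -0.0375] rows 0.44960189508089593 0.03344129763295166
tcp [0.489  0.2264 0.1213] [179.98  -0.24  24.49] F [-0.66  0.46 -0.96] w 0.008 q [ 0.37  0.33  1.63 -0.    1.18  1.51]
```

View pics/s5.png

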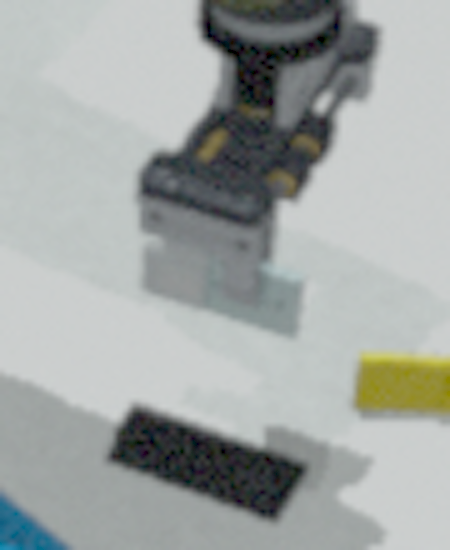

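The slide is out and hangs straight in the grip at its clear end, with the stand empty at crop (205,460). Now I'll move over the mat while yawing so that the label face looks outward.

```bash
python3 -c "
from go import *
go([.482,.027,.15],90)"
```

```text
t 15.82 turn [ 0.0024 -0.0031 -0.7279] shift [-0.1788  0.3571 -0.0561] rows 4.8356939605124865 9.150198723225515
tcp [0.4895 0.2266 0.1224] [179.97  -0.33  24.49] F [-0.03  0.37  0.68] w 0.0075 q [ 0.37  0.33  1.62 -0.    1.19  1.51]
```

>>> {"op": "servo_tool", "data": {
  "moves": [
    [[0, 0, -0.04, -0.01, 0.02, -0.01, 1], [0, 0, -0.1, -0.02, 0.05, -0.02, 1], [0, 0, -0.16, -0.04, 0.08, -0.03, 1], [0, 0, -0.23, -0.06, 0.12, -0.04, 1], [0, 0, -0.3, -0.08, 0.16, -0.05, 1], [0, 0, -0.37, -0.1, 0.2, -0.056, 1], [0, 0, -0.44, -0.12, 0.24, -0.056, 1], [0, 0, -0.51, -0.14, 0.28, -0.056, 1], [0, 0, -0.58, -0.155, 0.31, -0.056, 1], [0, 0, -0.64, -0.17, 0.335, -0.056, 1], [0, 0, -0.7, -0.177, 0.35, -0.056, 1], [0, 0, -0.728, -0.179, 0.357, -0.056, 1]]
  ]
}}

```text
time_s: 16.82
ee_pos: [0.4815, 0.026, 0.1496]
eef_rot: [3.137, -0.002, 1.575]
force: [0.9, -0.4, -1.6]
grip_width: 0.0078
```

```bash
python3 -c "
from go import *
go([.482,.027,.13],90,-50)"
```

```text
t 16.82 turn [-0.5525 -0.0024  0.0021] shift [0.002  0.0008 0.0393] rows 0.47141907433007346 6.944322098742675
tcp [0.4815 0.026  0.1496] [ 1.7972e+02 -1.1000e-01  9.0260e+01] F [ 0.92 -0.4  -1.57] w 0.0078 q [-0.02  0.17  1.75  0.    1.21 -0.03]
```

>>> {"op": "servo_tool", "data": {
  "moves": [
    [[-0.04, 0, 0, 0, 0, 0, 1], [-0.09, 0, 0, 0, 0, 0.005, 1], [-0.14, 0, 0, 0, 0, 0.01, 1], [-0.19, 0, 0, 0, 0, 0.015, 1], [-0.24, 0, 0, 0, 0, 0.02, 1], [-0.29, 0, 0, 0, 0, 0.025, 1], [-0.34, 0, 0, 0, 0, 0.03, 1], [-0.39, 0, 0, 0, 0, 0.035, 1], [-0.44, 0, 0, 0, 0, 0.039, 1], [-0.49, 0, 0, 0.002, 0, 0.039, 1], [-0.53, 0, 0, 0.002, 0, 0.039, 1], [-0.55, 0, 0, 0.002, 0, 0.039, 1]]
  ]
}}

```text
time_s: 17.82
ee_pos: [0.4814, 0.0317, 0.1307]
eef_rot: [2.31, -0.01, 1.585]
force: [-0.2, 0.3, -0.2]
grip_width: 0.0075
```

Run:
```python
from go import *
go([.482,.027,.13],90,-50); o=get_obs(); print(Rn.from_euler('xyz',o['eef_rot']).as_matrix().round(2).tolist())
i,K,R,t=cam("scene"); b,*_=cam("top")
f=lambda z:np.clip((z/255.)**.6*255,0,255).astype(np.uint8)
cv2.imwrite("pics/s6.png",f(np.hstack([crop(i,250,90,130,160,3.5),crop(b,250,120,80,160,3.5)])))
```

```text
t 17.82 turn [-0.0264 -0.0111  0.0011] shift [-0.0094 -0.0003  0.0017] rows 0.1147864493545339 0.3605931771563966
tcp [0.4814 0.0317 0.1307] [132.37  -0.58  90.82] F [-0.16  0.28 -0.19] w 0.0075 q [-0.04 -0.15  2.39  0.57  0.08 -0.6 ]
[[-0.01, 0.67, 0.74], [1.0, 0.0, 0.02], [0.01, 0.74, -0.67]]
```

View pics/s6.png

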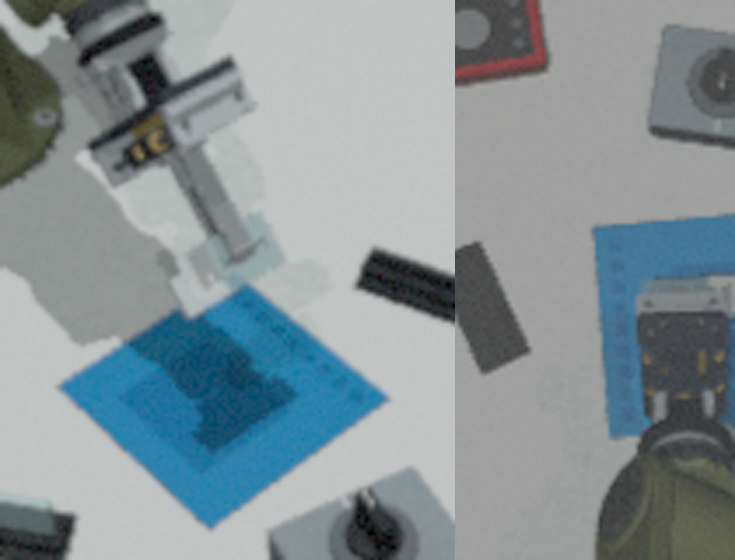

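The slide is over the mat, with its white frosted end at left crop (195,285), the clear end in the fingers and the label face up. Tool tilt is 47.6°. I'll hold there and check that it stays still.

>>> {"op": "servo_tool", "data": {
  "moves": [
    [[0, 0, 0, 0, 0, 0, 1], [0, 0, 0, 0, 0, 0, 1], [0, 0, 0, 0, 0, 0, 1], [0, 0, 0, 0, 0, 0, 1], [0, 0, 0, 0, 0, 0, 1], [0, 0, 0, 0, 0, 0, 1], [0, 0, 0, 0, 0, 0, 1], [0, 0, 0, 0, 0, 0, 1]]
  ]
}}

```text
time_s: 18.58
ee_pos: [0.4819, 0.0322, 0.1313]
eef_rot: [2.311, -0.011, 1.586]
force: [-0.9, 0.7, -0.5]
grip_width: 0.0076
```

Run:
```python
from go import *
go([.482,.027,.13],90,-50); o=get_obs(); print(o['joint_vel'].round(3))
Rm=Rn.from_euler('xyz',o['eef_rot']).as_matrix(); c=o['ee_pos']-.031*Rm[:,2]-.015*Rm[:,0]
print("slide c",c.round(3),"label tilt",np.degrees(np.arccos(Rm[2,1])))
i,K,R,t=cam("scene"); b,Kt,Rt,tt=cam("top")
f=lambda z:np.clip((z/255.)**.6*255,0,255).astype(np.uint8)
g=f(crop(i,290,135,50,50,11))
# expected slide corners: slide x=-tool x, y=tool y, z=-tool z
for sx,sz in((-48,-22),(48,-22),(48,22),(-48,22),(8,-22),(8,22)):
    p=c-Rm[:,0]*sx/1e3-Rm[:,2]*sz/1e3+Rm[:,1]*.004; q=(proj(K,R,t,p)-[290,135]+.5)*11; cv2.circle(g,tuple(int(v) for v in q),3,(0,0,255),-1)
cv2.imwrite("pics/s7.png",g)
cv2.imwrite("pics/s7t.png",f(crop(b,280,110,90,120,5)))
```

```text
t 18.58 turn [-0.0268 -0.0121  0.0009] shift [-0.0104 -0.0018  0.0016] rows 0.12788370027058765 0.36970168695537614
tcp [0.4819 0.0322 0.1313] [132.41  -0.66  90.87] F [-0.94  0.71 -0.47] w 0.0076 q [-0.04 -0.15  2.39  0.57  0.09 -0.6 ]
[ 0.001 -0.001  0.     0.002  0.001 -0.004]
slide c [0.459 0.017 0.152] label tilt 42.411063706782635
```

View pics/s7.png

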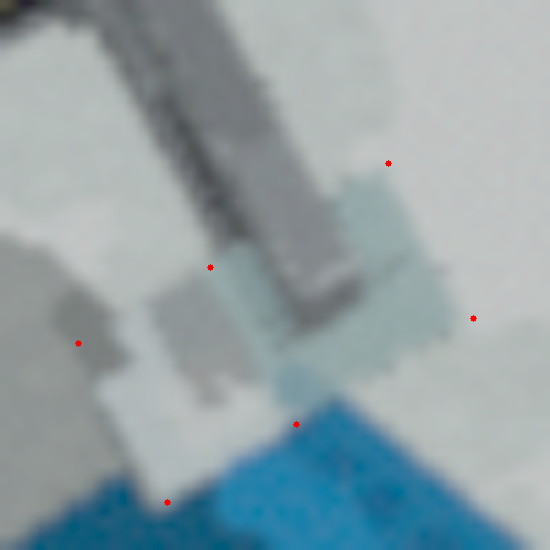

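View pics/s7t.png

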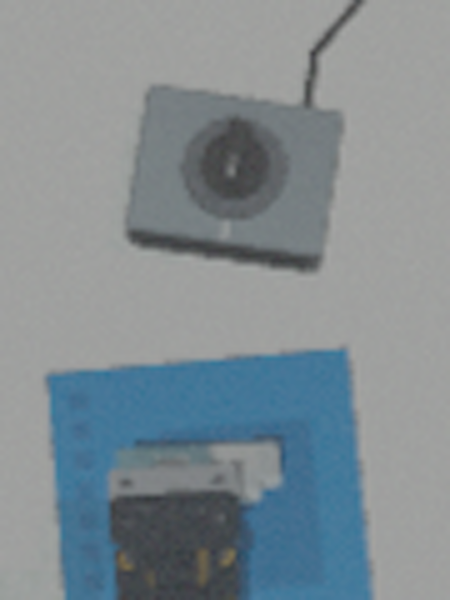

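```bash
python3 -c "
from station import *
hand_in(); o=get_obs(); print(o['time_s'],o['ee_pos'],o['grip_width'])"
```

```text
the job is handed in; nothing more can be done
the job is handed in; nothing more can be done
```

The job is handed in, with both parts done as far as my checks can tell; the hand-in gave no verdict.

**Dial:** I turned it anticlockwise until it pressed on the zero stop, where the torque about its axis rose to about 0.44 N m. In the top view the white line lines up with the tick to within about 3°, which is roughly the limit of that measurement. I relied on the torque more than on the picture.

**Slide:** I took the notched slide from the left stand (top view) by its clear end. The grip is about 14 mm to the clear side of its centre and the opening reads about 8 mm. In the last check, just before hand-in at 18.6 s:
- The slide was still, and its outline in the scene view roughly matched the pose I expected.
- Its centre was over the mat at about (0.459, 0.017, 0.152) m.
- The tool was tipped 47.6°, so the label face is about 42° from straight up.

**What disagreed:**
- **Finger ends:** they sit about 27 mm behind the reported TCP. My first try at the dial closed over the bar top without touching it. I went 5 mm lower for the dial and allowed for the offset on the slide.
- **Scene camera:** it was off by about 1.5 pixels against the top view.
- **Final tilt:** it stopped at 47.6° instead of the 50° I asked for, close to a wrist singularity, but within tolerance.

I saw no contact with the plain glass or the other objects on the table.

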